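# Find the check valve that still has its poppet

## Robot

A 6-joint arm with a two-finger parallel gripper is mounted at the origin on the work surface. World frame = base frame: x ahead of the robot, y to its left, z up, the work surface at z = 0. Lengths are in m, angles in rad, forces in N, time in s.
With the tool pointing down it reaches from about 0.325 to 0.925 m from the base axis. Payload 3.1 kg.
Tool frame: the origin (TCP) lies midway between the tips of the shut fingers; the grasp point (between the pads) lies 19 mm behind it; z points along the fingers, y is the line along which they close (so a half turn about z gives the same grasp; the last joint's range is limited). The gripper opens to 85 mm and grips with 20 to 120 N. Pads are 22 mm wide; open, the fingers measure 114 mm over their backs; the gripper's body (76 mm by 85 mm) begins 54 mm behind the grasp point. The pads swing forward as they close: fully open they stand 13 mm farther back than shut.
Start: joints at [1.19, 0.217, 1.613, -0, 1.311, -0.112], TCP at [0.166, 0.603, 0.208] pointing down, gripper open.
Joint ranges: [-2.75, 2.75], [-0.78, 2.1], [0.31, 2.55], [-1.13, 4.27], [0.13, 2.63], [-2.58, 2.58]. Speed limits (rad/s): [2.79, 2.79, 3.14, 3.14, 3.14, 3.14].

## Interface

Orientations are given as a unit quaternion [w, x, y, z].
In Python, from cell import * gives the robot as it stands. The module is installed in compiled form; this text tells all that it offers.
- The arm moves only by the shell command python3 -m inch 'ROWS' [FORCE]. ROWS is text: rows parted by semicolons, each of 5 numbers parted by spaces: the opening in per cent of the stroke, from 0 (shut) to 100 (fully open), then the shift along the tool's x, y, z in m, then the turn about the tool's z in degrees. In form: gripper dx dy dz yaw; .... A call has 1 to 5 rows; each row shifts and turns the commanded pose from where the row before left it, along the tool's axes as they then stand; what a row does not reach is not made up. A row lasts 1/12 s, in which the tool goes at most 41.7 mm and 7.16 degrees, less where a joint would pass 70% of its speed; a pose out of reach is approached as far as the arm can. A call is refused whole if a number of a shift passes 0.0417 or a number of a turn 7.16, either way. A call with a gripper value outside its range is refused whole. The fingers move at their own pace and stop on an object; FORCE is the grip in N (left out, the last holds). Time passes only in rows, so rows that do not move let the fingers close. It gives the time, the measured TCP pose, the force, the opening and the grip force at its end, in the units of the state.
- get_state(): the state, without advancing time (a new reading comes with each control period).
- get_image(name): name is "scene" or "top" or "wrist"; returns a dict with "image" (420x560x3 uint8, red, green, blue), "z_map" (420x560 float32, m along the optical axis (not along the pixel's ray), 0 where there is no reading), "mtx" (3x3 intrinsics, pixels), "dist" ([k1, k2, p1, p2, k3] as OpenCV has them; the pictures are not rectified), "cam_to_world" (4x4, takes a point from camera to world coordinates). Camera axes: x right, y down, z forward; pixel columns grow to the right and rows downward; lengths in m; the calibration is good to about 2 mm. A picture is of the moment at which its call begins.
- job_done(): hands the job in; it is judged then, once.
The state is a dict: "clock": time; "joint_pos": joint angles; "dq": joint speeds; "joint_torque": joint torques, N m; "eef_pos": TCP position; "tcp_rot": TCP orientation; "wrist_force": force on the tool from outside, world axes, zero at the start; "wrist_torque": the same for the moment, N m; "gripper_width": finger opening in m; "gripper_force": force on a finger pad.
Only numpy, scipy, OpenCV 4.12 (cv2) and the standard library are available. Lean on these libraries where they do the work, as an engineer would, in place of code of your own. Each camera call takes 0.05 s, during which the arm holds its last target. There are 200 camera calls.

## Task

One of the two look-alike check valves on the black drying mat still has its steel poppet inside and so is clearly heavier: lift the blue-capped one a good 5 cm off the mat to feel its weight and set it back upright on the mat, then lift the orange-capped one likewise. Present the heavier of the two by holding it upright over the middle of the round cork mat, its foot about 10 cm above the cork, and finish while still holding it there, with the lighter one standing on the drying mat. Do not drop or topple a valve, have only one off the mat at a time, and leave the jar, the bottle and the gasket alone.

Things in the scene. Friction and masses are not known exactly. Their poses are not given: they have to be found in the camera images.
- valve_blue_center (a point): Centre (half-way up) of the blue-capped valve: closed loose stainless cylinder, diameter 48, 85 tall, foot flange diameter 58 (lowest 8), blue cap (diameter 45, top 6). z: its long axis, up. Stands on the drying mat; grip its side anywhere above the flange. Weighs 0.19 to 0.26 kg (empty) or 0.55 to 0.70 kg (poppet inside): one of the pair is of each kind and they look alike but for the cap.
- valve_orange_center (a point): Centre (half-way up) of the orange-capped valve: closed loose stainless cylinder, diameter 48, 85 tall, foot flange diameter 58 (lowest 8), orange cap (diameter 45, top 6). z: its long axis, up. Stands on the drying mat; grip its side anywhere above the flange. Weighs 0.19 to 0.26 kg (empty) or 0.55 to 0.70 kg (poppet inside): one of the pair is of each kind and they look alike but for the cap.
- drying_mat: Black rubber drying mat, 140 (x) by 280 (y), 6 thick, fixed to the table. Origin: centre of its underside, on the table. x and y are its own sides. The two valves stand on it, at least 110 apart, centre to centre.
- cork_mat: Round cork mat, diameter 130, 6 thick, red dot in its middle, fixed to the table. Origin: centre of its underside, on the table.
- glass_jar: Bystander: clear open jar, diameter 76, 120 tall, beyond the mats. Origin: centre of its underside.
- rose_bottle: Bystander: amber bottle with a red cap, diameter 74, 220 tall, beyond the mats. Origin: centre of its underside.
- gasket: Bystander: white flat gasket ring, diameter 64, 8 thick, lying beyond the mats, between jar and bottle. Origin: centre of its underside.
There are look-alikes about, which are no part of the job. What is shaped like the part that bears valve_blue_center but pink or purple is not meant. Leave any purple look-alike of the part that bears valve_orange_center alone.

How it is judged:
By the outcome, as a careful person would: the job done as asked, in the order asked, and still so for the second after the job is handed in, while the arm keeps its last pose, push and grip.
It also fails if it takes over 72 s, if anything falls off the work surface, if the arm or the gripper's body presses on something with over 40 N, if the wrist force passes 120 N, or if a joint passes its speed limit or range.

## Working session

There is one attempt and no reset: what is moved stays moved. The work goes in short steps, Python scripts to look and compute and a shell command to move; the robot and the scene stay as the last step left them, time stands still between calls to the robot, and variables do not carry over. Pictures are saved under pics/ and viewed, at most 10 in all, crops included, and the job is handed in when it is done.

```bash
mkdir -p pics
python3 - <<'E'
from cell import *
import cv2,numpy as np
a=get_image("top");b=get_image("scene")
cv2.imwrite("pics/a.png",a["image"][:,:,::-1]);cv2.imwrite("pics/b.png",b["image"][:,:,::-1])
np.savez("top.npz",**a);np.savez("scene.npz",**b)
s=get_state();print({k:np.round(v,3) for k,v in s.items()})
print(a["cam_to_world"],a["mtx"],a["dist"])
E
```

```text
{'clock': np.float64(0.1), 'joint_pos': array([ 1.19 ,  0.218,  1.615, -0.   ,  1.311, -0.112]), 'dq': array([ 0.   , -0.002, -0.005, -0.002,  0.001,  0.002]), 'joint_torque': array([-2.0000e-03, -3.9808e+01, -3.0497e+01, -0.0000e+00,  4.0000e-03,
        0.0000e+00]), 'eef_pos': array([0.166, 0.602, 0.207]), 'tcp_rot': array([-0.   ,  0.134,  0.991, -0.001]), 'wrist_force': array([-0.151,  0.236, -0.492]), 'wrist_torque': array([0.008, 0.003, 0.003]), 'gripper_force': np.float64(0.0), 'gripper_width': np.float64(0.085)}
[[ 0.0040778  -0.99031928  0.13874832  0.46817744]
 [-0.999939   -0.00261392  0.0107312  -0.01177326]
 [-0.01026463 -0.13878361 -0.99026953  0.97666768]
 [ 0.          0.          0.          1.        ]] [[443.45922099   0.         275.39001965]
 [  0.         443.45922099 214.1489562 ]
 [  0.           0.           1.        ]] [0.0388198 0.        0.        0.        0.       ]
```

View pics/a.png

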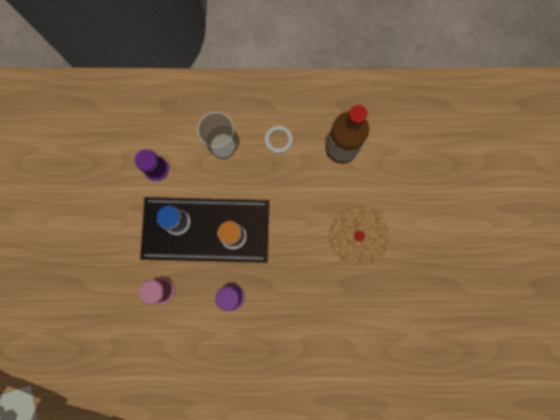

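View pics/b.png

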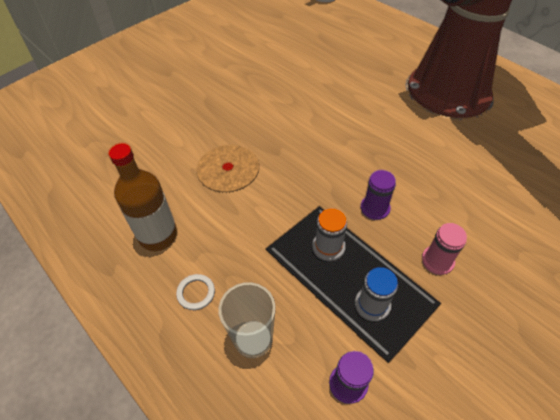

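The top view shows the two valves on the black mat: blue cap at (168,217) and orange cap at (230,232). The look-alikes are all off the mat: purple at (147,160) and (229,298), pink at (153,291). The cork's red dot is at (359,236). The blue- and orange-capped ones on the mat fit the description. Next I'll measure them and confirm in a crop.

```bash
cat > h.py <<'E'
import cv2,numpy as np
def ray(d,px,z):
    u=cv2.undistortPoints(np.array([[px]],float),d["mtx"],d["dist"])[0,0]
    T=d["cam_to_world"];r=T[:3,:3]@[u[0],u[1],1];o=T[:3,3]
    return o+r*(z-o[2])/r[2]
def blobs(d,lo,hi,amin=25):
    h=cv2.cvtColor(d["image"],cv2.COLOR_RGB2HSV);m=cv2.inRange(h,np.array(lo),np.array(hi))
    n,l,s,c=cv2.connectedComponentsWithStats(m)
    out=[]
    for i in range(1,n):
        if s[i,4]>=amin:
            pts=cv2.findContours((l==i).astype('uint8'),cv2.RETR_EXTERNAL,cv2.CHAIN_APPROX_NONE)[0][0]
            out.append((s[i,4],c[i].round(1),s[i,:4],pts))
    return sorted(out,key=lambda t:-t[0])
COL={"blue":((100,150,60),(118,255,255)),"orange":((8,215,170),(17,255,255)),"red":((0,200,100),(4,255,255))}
E
python3 - <<'E'
from h import *
for n in ("top","scene"):
    d=dict(np.load(n+".npz"))
    for k,(lo,hi) in COL.items():
        for b in blobs(d,lo,hi)[:3]:
            z=.006 if k=="red" else .091
            c=b[1]; zz=d["z_map"][int(c[1]),int(c[0])]
            u=cv2.undistortPoints(np.array([[c]]),d["mtx"],d["dist"])[0,0]
            P=d["cam_to_world"]@[u[0]*zz,u[1]*zz,zz,1]
            print(n,k,b[0],c,b[2],ray(d,c,z).round(4),"depth",P[:3].round(4))
d=dict(np.load("top.npz"))
for c in [(147,160),(229,298),(153,291)]: print(c,ray(d,c,.09).round(3))
for c in [(146,198),(270,201),(267,262),(140,260)]: print("mat",ray(d,c,.006).round(3))
cv2.imwrite("pics/c.png",cv2.resize(d["image"][130:330,120:320,::-1],(600,600),interpolation=2))
E
```

```text
top blue 358 [166.9 215.9] [156 205  23  22] [0.5881 0.2166 0.091 ] depth [0.5883 0.2168 0.0898]
top red 216 [357.5 113.6] [349 106  18  17] [ 0.8352 -0.1868  0.006 ] depth [ 0.755  -0.1485  0.2182]
top red 44 [358.7 235.5] [355 232   8   8] [ 0.5575 -0.1838  0.006 ] depth [ 0.5574 -0.1837  0.0064]
scene blue 665 [381.7 280.5] [367 267  31  28] [0.5884 0.2146 0.091 ] depth [0.5891 0.2149 0.0923]
scene orange 472 [332.  219.4] [319 209  27  22] [0.5577 0.0908 0.091 ] depth [0.5576 0.0907 0.0908]
scene red 262 [119.5 151.6] [109 144  22  16] [ 0.6958 -0.3884  0.006 ] depth [ 0.7584 -0.1463  0.2217]
scene red 48 [227.5 166. ] [223 163  10   7] [ 0.5578 -0.1865  0.006 ] depth [ 0.5591 -0.1844  0.0086]
(147, 160) [0.704 0.262 0.09 ]
(229, 298) [0.426 0.088 0.09 ]
(153, 291) [0.439 0.238 0.09 ]
mat [0.64  0.286 0.006]
mat [0.634 0.011 0.006]
mat [0.499 0.017 0.006]
mat [0.503 0.293 0.006]
```

View pics/c.png

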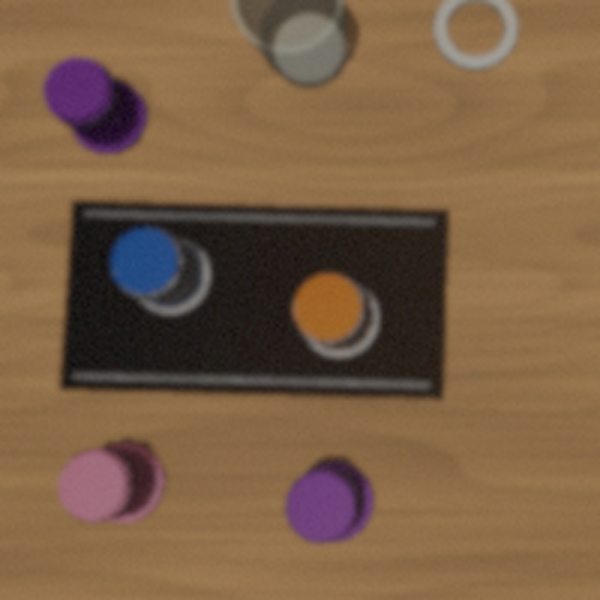

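The crop confirms the blue and orange caps on the mat, with pink and purple only off it. Blue is at (0.588, 0.216), orange at (0.558, 0.091) and cork at (0.558, -0.185). The cap depths (~0.091) match the given valve height plus mat. Moving above blue.

```bash
python3 -m inch '100 -0.034 -0.0174 0 0;100 -0.034 -0.0174 0 0;100 -0.034 -0.0174 0 0;100 -0.034 -0.0174 0 0;100 -0.034 -0.0174 0 0' 30
python3 -m inch '100 -0.034 -0.0174 0 0;100 -0.034 -0.0174 0 0;100 -0.034 -0.0174 0 0;100 -0.034 -0.0174 0 0;100 -0.034 -0.0174 0 0'
python3 -m inch '100 -0.034 -0.0174 0 0;100 -0.034 -0.0174 0 0;100 -0.034 -0.0174 0 0;100 -0.034 -0.0174 0 0;100 -0.034 -0.0174 0 0'
python3 -m inch '100 0 0 0 0;100 0 0 0 0'
cat >> h.py <<'E'
from scipy.spatial.transform import Rotation as R
def tool(s,target):
    q=s["tcp_rot"];M=R.from_quat([q[1],q[2],q[3],q[0]]).as_matrix()
    return (M.T@(np.array(target)-s["eef_pos"])).round(4)
E
python3 - <<'E'
from h import *
from cell import *
d=get_image("wrist");cv2.imwrite("pics/w1.png",d["image"][:,:,::-1])
for k in("blue","orange"):
    for b in blobs(d,*COL[k],200)[:2]:
        (c,r)=cv2.minEnclosingCircle(b[3]);print(k,b[0],b[1],r,ray(d,b[1],.091).round(4))
s=get_state();print(s["clock"],s["eef_pos"],s["joint_pos"].round(3),tool(s,[.588,.2157,.035]),s["wrist_force"].round(2))
E
```

```text
clock: 0.52
eef_pos: [0.3073, 0.472, 0.2073]
tcp_rot: [-0.0, 0.134, 0.991, -0.0]
wrist_force: [-0.1, 0.2, -1.0]
gripper_width: 0.0852
gripper_force: 0.0
clock: 0.93
eef_pos: [0.4483, 0.3428, 0.2074]
tcp_rot: [-0.0, 0.134, 0.991, -0.0]
wrist_force: [0.2, 1.5, 0.7]
gripper_width: 0.0858
gripper_force: 0.0
clock: 1.35
eef_pos: [0.5891, 0.2139, 0.2073]
tcp_rot: [-0.001, 0.134, 0.991, -0.0]
wrist_force: [0.5, -0.1, -0.4]
gripper_width: 0.0854
gripper_force: 0.0
clock: 1.52
eef_pos: [0.5892, 0.2137, 0.207]
tcp_rot: [-0.001, 0.136, 0.991, -0.0]
wrist_force: [-0.6, 0.7, 0.2]
gripper_width: 0.0856
gripper_force: 0.0
blue 1960 [282.  188.3] 25.34654426574707 [0.5878 0.2159 0.091 ]
1.5667 [0.588072   0.21489443 0.20700563] [ 2.380e-01  2.210e-01  1.610e+00  1.000e-03  1.312e+00 -1.062e+00] [-1.00e-04  8.00e-04  1.72e-01] [-0.98 -0.21 -1.12]
```

View pics/w1.png

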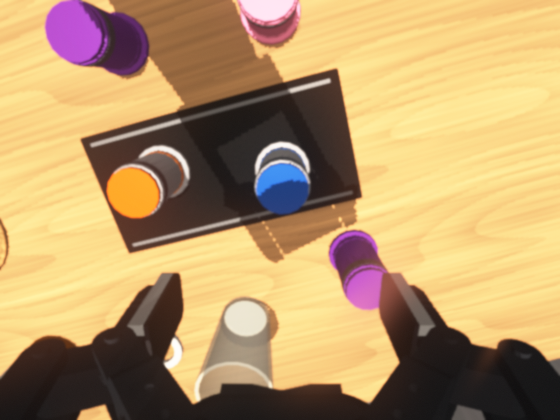

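The wrist view shows the blue cap at (282,188), which casts to (0.588, 0.216) and agrees with the estimate to about 1 mm. The fingers clear the orange valve (135,190) and the purple one (360,270). Descend and grip.

```bash
python3 -m inch '100 0 0.001 0.04 0;100 0 0 0.04 0;100 0 0 0.035 0;100 0 0 0.03 0;100 0 0 0.02 0' 60
python3 -m inch '100 0 0 0.007 0;100 0 0 0 0;0 0 0 0 0;0 0 0 0 0;0 0 0 0 0'
python3 -m inch '0 0 0 0 0;0 0 0 0 0;0 0 0 0 0;0 0 0 0 0;0 0 0 0 0'
```

```text
clock: 1.98
eef_pos: [0.5841, 0.2174, 0.0386]
tcp_rot: [-0.003, 0.133, 0.991, -0.001]
wrist_force: [0.2, -0.2, 0.1]
gripper_width: 0.0854
gripper_force: 0.0
clock: 2.4
eef_pos: [0.5905, 0.2171, 0.0386]
tcp_rot: [0.002, 0.134, 0.991, 0.001]
wrist_force: [-0.1, -1.9, 1.9]
gripper_width: 0.0518
gripper_force: 1.0
clock: 2.82
eef_pos: [0.5907, 0.2167, 0.0391]
tcp_rot: [0.002, 0.134, 0.991, 0.001]
wrist_force: [-1.1, -1.6, 6.2]
gripper_width: 0.0469
gripper_force: 61.0
```

```bash
python3 -m inch '0 0 0 -0.008 0;0 0 0 -0.015 0;0 0 0 -0.02 0;0 0 0 -0.02 0;0 0 0 -0.012 0'
python3 -m inch '0 0 0 0 0;0 0 0 0 0;0 0 0 0 0;0 0 0 0 0;0 0 0 0 0'
python3 -m inch '0 0 0 0 0;0 0 0 0 0;0 0 0 0 0;0 0 0 0 0;0 0 0 0 0'
python3 - <<'E'
from h import *
from cell import *
d=get_image("scene");cv2.imwrite("pics/l1.png",d["image"][:,:,::-1])
f=[]
for i in range(6): get_image("wrist"); f.append(get_state()["wrist_force"])
print(np.mean(f,0),np.std(f,0))
E
```

```text
clock: 3.23
eef_pos: [0.5897, 0.2168, 0.1136]
tcp_rot: [0.001, 0.134, 0.991, 0.001]
wrist_force: [0.9, 0.4, -0.9]
gripper_width: 0.0466
gripper_force: 61.9
clock: 3.65
eef_pos: [0.5873, 0.2162, 0.109]
tcp_rot: [-0.002, 0.134, 0.991, -0.001]
wrist_force: [-0.5, -0.1, -1.9]
gripper_width: 0.047
gripper_force: 61.8
clock: 4.07
eef_pos: [0.5886, 0.2165, 0.1109]
tcp_rot: [-0.0, 0.134, 0.991, 0.0]
wrist_force: [0.1, -0.0, -1.2]
gripper_width: 0.0462
gripper_force: 61.8
[ 0.11356855  0.02656932 -1.72922295] [0.38390095 0.52294787 0.23332689]
```

View pics/l1.png

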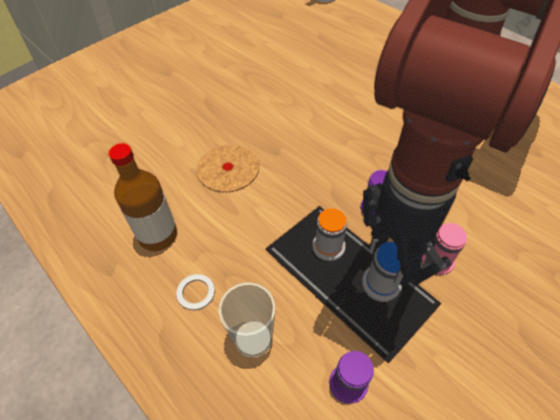

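The image shows the valve in the gripper: blue cap up from (382,280) to about (388,258), orange still standing at (332,220). The load is only about 1.7 N, so it looks like the light one. I'll check its height before setting down.

Run:
```python
from h import *
from cell import *
d=get_image("scene")
b=blobs(d,(100,150,30),COL["blue"][1],40)[0];print(b[0],b[1],b[2])
x,y=b[1].astype(int);zz=np.median(d["z_map"][y-2:y+3,x-2:x+3])
u=cv2.undistortPoints(np.array([[b[1]]]),d["mtx"],d["dist"])[0,0]
print((d["cam_to_world"]@[u[0]*zz,u[1]*zz,zz,1]).round(4)); s=get_state();print(s["eef_pos"],s["clock"])
```

```text
517 [388.5 256.7] [377 242  24  30]
[0.5934 0.2132 0.1638 1.    ]
[0.58862397 0.21648127 0.11097764] 4.4667
```

Lifted 7 cm, so blue reads about 0.18 kg and is light. Setting it down.

```bash
python3 -m inch '0 0 0 0.015 0;0 0 0 0.02 0;0 0 0 0.02 0;0 0 0 0.01 0;0 0 0 0.005 0'
python3 -m inch '0 0 0 0.002 0;0 0 0 0.002 0;0 0 0 0.001 0;0 0 0 0 0;0 0 0 0 0'
```

```text
clock: 4.88
eef_pos: [0.5867, 0.2158, 0.039]
tcp_rot: [-0.002, 0.134, 0.991, -0.001]
wrist_force: [-6.2, -5.1, 19.8]
gripper_width: 0.0465
gripper_force: 63.8
clock: 5.3
eef_pos: [0.5895, 0.216, 0.0393]
tcp_rot: [0.0, 0.134, 0.991, -0.001]
wrist_force: [-4.3, -3.2, 10.7]
gripper_width: 0.0467
gripper_force: 62.9
```

```bash
python3 -m inch '60 0 0 -0.001 0;65 0 0 0 0;75 0 0 0 0;90 0 0 0 0;100 0 0 0 0'
python3 -m inch '100 0 0 0 0;100 0 0 0 0;100 0 0 -0.015 0;100 0 0 -0.025 0;100 0 0 -0.04 0'
python3 -m inch '100 0 0 -0.04 0;100 0 0 -0.04 0;100 0 0 -0.01 0;100 0 0 0 0;100 0 0 0 0'
python3 - <<'E'
from h import *
from cell import *
d=get_image("wrist");cv2.imwrite("pics/w2.png",d["image"][:,:,::-1])
for k in("blue","orange"):
    for b in blobs(d,*COL[k],200)[:2]: print(k,b[0],b[1],ray(d,b[1],.091).round(4))
s=get_state();print(s["clock"],s["eef_pos"],tool(s,[.5577,.0908,.035]))
E
```

```text
clock: 5.72
eef_pos: [0.5888, 0.2167, 0.037]
tcp_rot: [0.0, 0.134, 0.991, 0.0]
wrist_force: [0.3, 0.1, 0.4]
gripper_width: 0.0843
gripper_force: 0.0
clock: 6.13
eef_pos: [0.5844, 0.2154, 0.1125]
tcp_rot: [-0.005, 0.134, 0.991, -0.002]
wrist_force: [-0.3, 0.4, -0.1]
gripper_width: 0.0853
gripper_force: 0.0
clock: 6.55
eef_pos: [0.5888, 0.2165, 0.2072]
tcp_rot: [0.001, 0.134, 0.991, 0.0]
wrist_force: [-0.5, 0.1, -0.5]
gripper_width: 0.085
gripper_force: 0.0
blue 1945 [277.9 189.7] [0.588  0.2151 0.091 ]
6.6 [0.58743382 0.21620643 0.20497516] [-0.0051 -0.1286  0.1701]
```

View pics/w2.png

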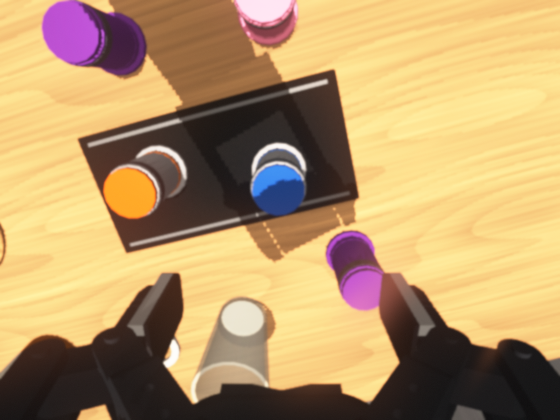

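Blue stands upright again at (278,190) and orange is untouched at (130,192). Moving over to orange.

```bash
python3 -m inch '100 -0.001 -0.025 0 0;100 -0.001 -0.03 0 0;100 -0.001 -0.03 0 0;100 -0.001 -0.025 0 0;100 -0.001 -0.0185 0 0'
python3 -m inch '100 0 0 0 0;100 0 0 0 0;100 0 0 0 0'
python3 - <<'E'
from h import *
from cell import *
d=get_image("wrist")
for k,c in (("orange",((8,180,120),(20,255,255))),):
    for b in blobs(d,*c,600)[:3]: print(k,b[0],b[1],b[2],ray(d,b[1],.091).round(4))
s=get_state();print(s["clock"],s["eef_pos"],tool(s,[.5577,.0908,.035]))
E
```

```text
clock: 7.02
eef_pos: [0.5562, 0.0893, 0.2026]
tcp_rot: [-0.004, 0.134, 0.991, -0.001]
wrist_force: [-0.2, -0.1, 1.0]
gripper_width: 0.0855
gripper_force: 0.0
clock: 7.27
eef_pos: [0.5581, 0.0917, 0.2047]
tcp_rot: [-0.002, 0.134, 0.991, -0.0]
wrist_force: [0.1, -0.6, -0.1]
gripper_width: 0.0853
gripper_force: 0.0
orange 2051 [279.7 190.7] [254 166  52  50] [0.5574 0.0917 0.091 ]
7.3167 [0.55851977 0.09200119 0.20519487] [-0.     -0.0013  0.1702]
```

Orange is at (0.5574, 0.0917), which is within a millimetre of the TCP. Descend, grip and lift.

```bash
python3 -m inch '100 0.001 0 0.04 0;100 0 0 0.04 0;100 0 0 0.035 0;100 0 0 0.03 0;100 0 0 0.018 0' 60
python3 -m inch '100 0 0 0.006 0;100 0 0 0 0;0 0 0 0 0;0 0 0 0 0;0 0 0 0 0'
python3 -m inch '0 0 0 0 0;0 0 0 0 0;0 0 0 0 0;0 0 0 0 0;0 0 0 0 0' 80
python3 -m inch '0 0 0 -0.008 0;0 0 0 -0.015 0;0 0 0 -0.02 0;0 0 0 -0.02 0;0 0 0 -0.012 0'
python3 -m inch '0 0 0 0 0;0 0 0 0 0;0 0 0 0 0;0 0 0 0 0;0 0 0 0 0'
python3 -m inch '0 0 0 0 0;0 0 0 0 0;0 0 0 0 0;0 0 0 0 0;0 0 0 0 0'
python3 - <<'E'
from h import *
from cell import *
f=[]
for i in range(6): d=get_image("scene"); f.append(get_state()["wrist_force"])
print(np.mean(f,0),np.std(f,0))
b=blobs(d,(5,180,80),(17,255,255),40)
h=cv2.cvtColor(d["image"],cv2.COLOR_RGB2HSV)
for b in b[:4]:
    x,y=b[1].astype(int);zz=np.median(d["z_map"][y-2:y+3,x-2:x+3])
    u=cv2.undistortPoints(np.array([[b[1]]]),d["mtx"],d["dist"])[0,0]
    print(b[0],b[1],(d["cam_to_world"]@[u[0]*zz,u[1]*zz,zz,1]).round(4))
s=get_state();print(s["eef_pos"],s["clock"]); print(tool(s,[.5577,-.185,s["eef_pos"][2]]))
cv2.imwrite("pics/l2.png",d["image"][:,:,::-1])
E
```

```text
clock: 7.73
eef_pos: [0.5549, 0.0927, 0.0391]
tcp_rot: [-0.003, 0.133, 0.991, -0.0]
wrist_force: [-0.1, 0.4, -0.3]
gripper_width: 0.0854
gripper_force: 0.0
clock: 8.15
eef_pos: [0.5604, 0.0918, 0.0401]
tcp_rot: [0.002, 0.134, 0.991, 0.0]
wrist_force: [-0.5, 0.1, 1.5]
gripper_width: 0.0517
gripper_force: 1.0
clock: 8.57
eef_pos: [0.5603, 0.091, 0.0408]
tcp_rot: [0.002, 0.134, 0.991, -0.0]
wrist_force: [-1.0, -2.1, 5.6]
gripper_width: 0.0455
gripper_force: 81.4
clock: 8.98
eef_pos: [0.5584, 0.0916, 0.1145]
tcp_rot: [0.001, 0.134, 0.991, 0.0]
wrist_force: [1.6, 0.3, -5.2]
gripper_width: 0.0457
gripper_force: 83.3
clock: 9.4
eef_pos: [0.5568, 0.0915, 0.111]
tcp_rot: [-0.002, 0.134, 0.991, -0.0]
wrist_force: [-0.5, -0.6, -7.0]
gripper_width: 0.0455
gripper_force: 83.2
clock: 9.82
eef_pos: [0.5584, 0.0915, 0.1129]
tcp_rot: [0.0, 0.134, 0.991, 0.0]
wrist_force: [0.3, -0.7, -6.7]
gripper_width: 0.045
gripper_force: 83.2
[ 1.32180303e-01 -6.89847397e-03 -6.92107608e+00] [0.35849729 0.56934396 0.43490151]
1503 [134.9 186.9] [ 0.7636 -0.1298  0.1617  1.    ]
301 [331.1 191.9] [0.5645 0.0872 0.1637 1.    ]
43 [117.4 147.1] [ 0.7558 -0.1567  0.2217  1.    ]
[0.55836767 0.09152122 0.11298769] 10.1167
[-0.0728 -0.2668  0.    ]
```

View pics/l2.png

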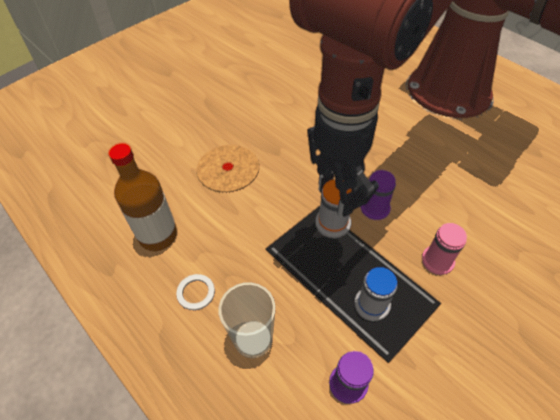

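The image shows orange held (331,192) and blue standing at (381,283). Orange weighs about 6.9 N (0.70 kg) against blue's 1.7 N, so orange is the heavy one. Its cap is at 0.164, so the foot is at 0.079. I need +0.027 up, then across to the cork.

```bash
python3 -m inch '0 0 0 -0.01 0;0 0 0 -0.01 0;0 0 0 -0.007 0;0 -0.003 -0.01 0 0;0 -0.005 -0.018 0 0'
python3 -m inch '0 -0.006 -0.022 0 0;0 -0.006 -0.022 0 0;0 -0.006 -0.022 0 0;0 -0.006 -0.022 0 0;0 -0.006 -0.022 0 0'
python3 -m inch '0 -0.006 -0.022 0 0;0 -0.006 -0.022 0 0;0 -0.006 -0.022 0 0;0 -0.006 -0.022 0 0;0 -0.005 -0.02 0 0'
python3 -m inch '0 -0.004 -0.013 0 0;0 -0.002 -0.008 0 0;0 0 0 0 0;0 0 0 0 0;0 0 0 0 0'
python3 -m inch '0 0 0 0 0;0 0 0 0 0;0 0 0 0 0;0 0 0 0 0;0 0 0 0 0'
python3 - <<'E'
from h import *
from cell import *
for i in range(3):
    d=get_image("scene");s=get_state();print(s["clock"],s["eef_pos"],tool(s,[.5577,-.185,.140]),s["wrist_force"].round(1),s["gripper_force"])
for b in blobs(d,(5,180,80),(17,255,255),40)[:4]:
    x,y=b[1].astype(int);zz=np.median(d["z_map"][y-2:y+3,x-2:x+3])
    u=cv2.undistortPoints(np.array([[b[1]]]),d["mtx"],d["dist"])[0,0]
    print(b[0],b[1],(d["cam_to_world"]@[u[0]*zz,u[1]*zz,zz,1]).round(4))
cv2.imwrite("pics/f.png",d["image"][:,:,::-1])
E
```

```text
clock: 10.53
eef_pos: [0.56, 0.0632, 0.1419]
tcp_rot: [0.002, 0.133, 0.991, 0.001]
wrist_force: [0.0, -1.1, -6.8]
gripper_width: 0.0454
gripper_force: 83.4
clock: 10.95
eef_pos: [0.5583, -0.0536, 0.1404]
tcp_rot: [0.0, 0.134, 0.991, -0.0]
wrist_force: [-0.1, -0.7, -6.2]
gripper_width: 0.0456
gripper_force: 83.5
clock: 11.37
eef_pos: [0.5574, -0.1659, 0.1404]
tcp_rot: [0.0, 0.134, 0.991, -0.001]
wrist_force: [0.5, -0.7, -7.5]
gripper_width: 0.0453
gripper_force: 83.5
clock: 11.78
eef_pos: [0.5576, -0.1841, 0.1397]
tcp_rot: [-0.0, 0.134, 0.991, 0.001]
wrist_force: [-0.9, 0.4, -6.6]
gripper_width: 0.0456
gripper_force: 83.6
clock: 12.2
eef_pos: [0.5579, -0.1849, 0.1399]
tcp_rot: [-0.0, 0.134, 0.991, 0.0]
wrist_force: [-0.2, -0.6, -8.0]
gripper_width: 0.0455
gripper_force: 83.6
12.25 [ 0.55785889 -0.18503596  0.1399349 ] [ 0.0002 -0.     -0.0001] [ 0.   0.7 -5.5] 83.56699740572367
12.3 [ 0.55783422 -0.18510322  0.13990393] [ 0.0002  0.0001 -0.0001] [-0.3 -0.5 -7.4] 83.56713314060471
12.35 [ 0.55782081 -0.18519146  0.13991257] [ 0.0002  0.0002 -0.0001] [ 0.1  0.7 -6.8] 83.56678705968079
1392 [135.1 187.1] [ 0.7634 -0.1299  0.161   1.    ]
102 [209.1  94.7] [ 0.5673 -0.1903  0.1901  1.    ]
40 [117.2 147.8] [ 0.7565 -0.1565  0.2209  1.    ]
```

View pics/f.png

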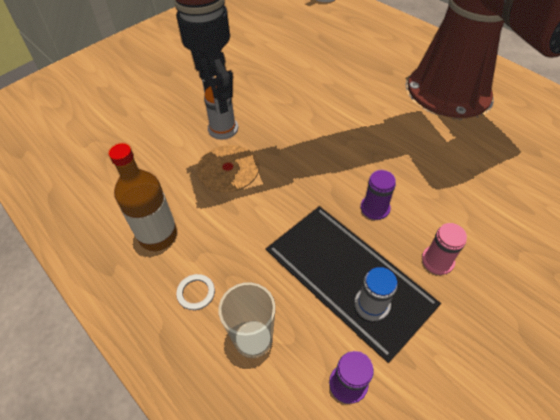

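The image shows the orange valve upright in the gripper (220,110) above the cork dot (228,166), with its foot about 10 cm up. Blue stands on the mat (380,283) and the bystanders haven't moved. Handing in.

```bash
python3 -c "from cell import *; print(job_done())"
```

```text
the job is handed in; nothing more can be done
None
```

The orange-capped valve is the heavier (about 0.70 kg against 0.18 kg); the arm is still holding it upright about 10 cm over the middle of the cork mat, with the blue-capped one standing on the drying mat, and the job is handed in.

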